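Shim a sensor enclosure up off its cradle

TASK

Set the sensor enclosure flat in the aluminium cradle, back close to the two stop posts with its cable gland pointing back through the slot between them, and let go of it. Then take the ramped levelling wedge (not the flat-topped spacer) by its upright grip and slide it, nose first and flat on the bench, into the cradle's open front under the enclosure until the enclosure's front edge stands about 5 mm clear of the rails while its rear edge still rests on them. Finish still gripping the wedge there so that a gasket can be slipped in, with the fingers clear of the enclosure and cradle, and leave the other things on the bench where they are.

Things in the scene. Friction and masses are not known exactly. Their poses are not given: they have to be found in the camera images.
- cradle: Aluminium cradle fixed to the bench, 110 mm long (x), 78 mm wide (y). Origin on the bench under the middle of the seat; x points to the back (stop posts), -x to the open front. Two flat rails, tops 10 mm above the bench, run along x at y = 22 to 39 mm on both sides, from x = -46 mm to the back; between them an open channel 44 mm wide whose floor is the bench itself.
- cradle_slot (a point): Middle of the slot between the two stop posts, at x = 51 mm (their front faces), 30 mm above the bench. Slot 28 mm wide (y = -14 to 14 mm), open at the top; posts 36 mm tall, 12 mm thick, out to y = 39 mm. Below the slot a cross bar 10 mm high joins the rails.
- cradle_seat (a point): Point at rail-top height (10 mm above the bench) in the middle of the seat; the origin of enclosure comes here when seated. Axes as the cradle's. Low lips along the outer sides of the rails (inner faces at y = +/-34 mm, tops 16 mm above the bench, x = -46 to 50 mm) leave the enclosure 4 mm of play on each side.
- enclosure: Closed grey plastic box, 100 mm long (x), 60 mm wide (y), 40 mm tall, 0.25 to 0.5 kg, standing on its underside; origin at the centre of its underside. A black cable gland (round, 16 mm thick at the root, 13 mm beyond) sticks 22 mm out of the middle of its +x end, 20 mm above the underside. Can be gripped from above across its 60 mm width.
- enclosure_front (a point): Middle of the enclosure's lower edge at the plain end (-x end, 50 mm from the origin): the edge to be raised. Axes as the enclosure's.
- enclosure_rear (a point): Middle of the enclosure's lower edge at the gland end (+x end, 50 mm from the origin).
- gland_tip (a point): End of the cable gland: 72 mm along +x from the enclosure's origin and 20 mm up.
- wedge: Aluminium levelling wedge, 120 mm long (x), 30 mm wide (y), 0.16 kg, lying flat; origin at the middle of its underside; +x points to the thin nose. Its upper face rises evenly from 3 mm at the nose (x = 60 mm), 1 mm per 5 mm, to 22 mm at the upright grip (x = -35 mm).
- wedge_nose (a point): Middle of the wedge's lower nose edge, 60 mm along +x from its origin. With the wedge flat on the bench, its ramp first meets the seated enclosure's front edge when the nose is 35 mm behind that edge; every further 5 mm raises the edge 1 mm.
- wedge_grip (a point): Where to pinch the wedge, across y: in the upright grip block (x = -60 to -35 mm, 20 mm thick in y, 65 mm tall from the bench), 47.5 mm along -x from the wedge's origin and 46 mm above its underside. The wedge's 30 mm wide foot is 22 mm high below it.
- spacer: Bystander: aluminium spacer with the same upright grip as the wedge (20 mm thick, 65 mm tall) but a flat top 14 mm high. 120 x 30 mm. Not to be used.
- screwdriver: Bystander: screwdriver, 170 mm long, lying on the bench.
- solder_reel: Bystander: small steel reel, 54 mm across and 35 mm tall.
- tip_cleaner: Bystander: brass bowl, 70 mm across and 50 mm tall.
- circuit_board: Bystander: potted green circuit board, 60 x 85 x 18 mm, lying flat.
- antenna: Bystander: black rod antenna, 12 mm thick, 162 mm long, lying on the bench.
- flux_jar: Bystander: amber glass jar, 48 mm across and 60 mm tall.
Not all that is in view belongs to the job. Leave any purple or red look-alike of the cradle alone.

How it is judged (in metres and radians):
On the way:
1. the enclosure rests flat in the cradle, gland back through the slot, let go (x of enclosure in the frame of cradle_seat between -0.012 and 0.006 m and y of enclosure in the frame of cradle_seat between -0.007 and 0.007 m and x of gland_tip in the frame of cradle_seat above 0.055 m and angle between the x axis of enclosure and the x axis of cradle, either way round below 0.15 rad and z of enclosure_rear in the frame of cradle_seat between -0.003 and 0.003 m and z of enclosure_front in the frame of cradle_seat between -0.003 and 0.0015 m and contact force between the fingers and enclosure below 0.1 N and linear speed of enclosure below 0.02 m/s), for 0.2 s.
At the end, for the whole second after the job is handed in: Enclosure in the cradle (-12/+6 mm along, 7 mm across, 0.15 rad), gland back, rear edge within 3 mm of the rails, front edge 2.5 to 8 mm above them, borne by wedge and cradle only. Wedge flat on the bench (3 mm, 0.05 rad), gripped over 3 N; fingers touch neither enclosure nor cradle; all at rest (x of enclosure in the frame of cradle_seat between -0.012 and 0.006 m and y of enclosure in the frame of cradle_seat between -0.007 and 0.007 m and x of gland_tip in the frame of cradle_seat above 0.055 m and angle between the x axis of enclosure and the x axis of cradle, either way round below 0.15 rad and z of enclosure_rear in the frame of cradle_seat between -0.003 and 0.003 m and z of enclosure_front in the frame of cradle_seat between 0.0025 and 0.008 m and contact force between wedge and enclosure above 0.4 N and contact force between cradle and enclosure above 0.3 N and contact force between the fingers and wedge above 3 N and contact force between each of the arm, the fingers and enclosure below 0.1 N and contact force between the fingers and cradle below 0.1 N and height (world z) of wedge below 0.003 m and angle between wedge's own z axis and vertical below 0.05 rad and x of wedge_nose in the frame of cradle_seat above -0.025 m and linear speed of each of enclosure, wedge below 0.01 m/s); the arm keeps its last pose, push and grip.
It fails at once if a bystander is moved by more than 30 mm (distance of any of spacer, screwdriver, solder_reel, tip_cleaner, circuit_board, antenna, flux_jar from where it was at the start of the episode above 0.03 m).
It also fails if it takes over 61 s, if anything falls off the work surface, if the arm or the gripper's body presses on something with over 40 N, if the wrist force passes 120 N, or if a joint passes its speed limit or range.

ROBOT

A 6-joint arm with a two-finger parallel gripper is mounted at the origin on the work surface. World frame = base frame: x ahead of the robot, y to its left, z up, the work surface at z = 0. Lengths are in m, angles in degrees, forces in N, time in s.
With the tool pointing down it reaches from about 0.35 to 0.8 m from the base axis. Payload 7.3 kg.
Tool frame: the origin (TCP) lies between the finger pads; the fingertips stand 19 mm ahead of it and the grasp point (between the pads) is the TCP; z points along the fingers, y is the line along which they close (so a half turn about z gives the same grasp; the last joint's range is limited). The gripper opens to 85 mm and grips with 20 to 120 N. Pads are 22 mm wide; open, the fingers measure 114 mm over their backs; the gripper's body (76 mm by 85 mm) begins 54 mm behind the grasp point. The pads swing forward as they close: fully open they stand 13 mm farther back than shut.
Start: joints at [56.723, 19.595, 87.324, -0, 73.075, -8.365], TCP at [0.221, 0.476, 0.25] pointing down, gripper open.
Joint ranges: [-145.02, 145.02], [-44.19, 115.74], [2.07, 154.8], [-57.11, 237.11], [16.16, 152.29], [-177.93, 177.93]. Speed limits (degrees/s): [147.25, 147.25, 180, 180, 180, 180].

INTERFACE

Orientations are given as a 3x3 rotation matrix whose columns are the frame's x, y, z axes.
In Python, from workcell import ctrl, grab_frame, camera_info gives the robot as it stands. The module is installed in compiled form; this text tells all that it offers.
- The arm moves only by the tool apply_moves, never from a script. Its argument "deltas" is a list of rows, each an object with "dp": the shift along the tool's x, y, z in mm, a list of three; "angular": the turn, a rotation vector about the tool's x, y, z in degrees, a list of three; "grip": the finger opening in mm, from 0 to 85.4. A call has 1 to 12 rows; each row is the pose to reach, as a shift and turn from the pose commanded when the call began, along the tool's axes at that moment; what a row does not reach only later rows make up. A row lasts 1/12 s, in which the tool goes at most 41.7 mm and 7.16 degrees, less where a joint would pass 70% of its speed; a pose out of reach is approached as far as the arm can. A call with a gripper value outside its range is refused whole. The fingers move at their own pace and stop on an object; the grip force is fixed at half the most. Time passes only in rows, so rows that repeat a pose let the fingers close. It gives the time, the measured TCP pose, the force, the opening and the grip force at its end, in the units of the state.
- ctrl.observe(): the state, without advancing time (a new reading comes with each control period).
- grab_frame(name): name is "scene" or "top"; returns the picture (480x640x3 uint8, red, green, blue); there is no depth.
- camera_info(name): a dict with "K" (3x3 intrinsics, pixels), "k1" (the pictures are not rectified: a ray, as slopes to the right and down, at radius r is drawn at 1 + k1 r^2 times it, then the intrinsics apply), "extrinsics" (4x4, takes a point from camera to world coordinates). Camera axes: x right, y up, looking along -z (the intrinsics and any distortion apply to the point x, -y, -z); pixel columns grow to the right and rows downward; lengths in m; the calibration is good to about 2 mm. A picture is of the moment at which its call begins. camera_info takes no time and is no camera call.
- ctrl.hand_in(): hands the job in; it is judged then, once.
The state is a dict: "time_s": time; "joints": joint angles; "dq": joint speeds; "joint_efforts": joint torques, N m; "tcp_pos": TCP position; "tool_rot": TCP orientation; "contact_force": force on the tool from outside, world axes, zero at the start; "moment": the same for the moment, N m; "finger_gap": finger opening in m; "finger_force": force on a finger pad.
Only numpy, scipy, OpenCV 4.12 (cv2) and the standard library are available. Lean on these libraries where they do the work, as an engineer would, in place of code of your own. Each camera call takes 0.05 s, during which the arm holds its last target. There are 200 camera calls.

## Working session

There is one attempt and no reset: what is moved stays moved. The work goes in short steps, Python scripts to look and compute and a tool call to move; the robot and the scene stay as the last step left them, time stands still between calls to the robot, and variables do not carry over. Pictures are saved under pics/ and viewed, at most 10 in all, crops included, and the job is handed in when it is done.

Besides the shell and the picture viewer there is one more tool, called after "Request:" by a JSON object that holds its "name" and its "arguments", one argument or row to a line. apply_moves: Moves the arm, as the interface text tells. Its arguments: {"type":"object","properties":{"deltas":{"type":"array"}},"required":["deltas"]}

```bash
mkdir -p pics
cat > h.py <<'E'
import numpy as np, cv2
from workcell import ctrl, grab_frame, camera_info
def ray(name,uv):
    c=camera_info(name);K=np.array(c["K"]);E=np.array(c["extrinsics"]);k=c["k1"]
    d=(np.array(uv,float)-K[:2,2])/[K[0,0],K[1,1]]
    u=d.copy()
    for _ in range(20): u=d/(1+k*(u@u))
    return E[:3,3],E[:3,:3]@np.array([u[0],-u[1],-1])
def onz(name,uv,z):
    o,d=ray(name,uv); return o+d*(z-o[2])/d[2]
def proj(name,p):
    c=camera_info(name);K=np.array(c["K"]);E=np.array(c["extrinsics"])
    q=E[:3,:3].T@(np.array(p)-E[:3,3]);u=np.array([q[0],-q[1]])/-q[2]
    u=u*(1+c["k1"]*(u@u));return K[:2,:2]@u+K[:2,2]
def tool(p):  # world target -> shift in tool axes, mm
    s=ctrl.observe();return (np.array(s["tool_rot"]).T@(np.array(p)-s["tcp_pos"])*1000).round(1)
def save(name,f):
    im=grab_frame(name);cv2.imwrite(f,im[:,:,::-1]);return im
E
python3 - <<'E'
from h import *
for n in("top","scene"):
    save(n,f"pics/{n}0.png");c=camera_info(n);print(n,c["K"],c["k1"],np.round(c["extrinsics"],3))
s=ctrl.observe();print(s)
E
```

```text
top [[517.62445334   0.         315.28829002]
 [  0.         517.62445334 236.94106433]
 [  0.           0.           1.        ]] 0.01641386387130387 [[-2.500e-02  9.990e-01 -4.300e-02  5.120e-01]
 [-1.000e+00 -2.500e-02  0.000e+00 -2.600e-02]
 [-1.000e-03  4.300e-02  9.990e-01  1.245e+00]
 [ 0.000e+00  0.000e+00  0.000e+00  1.000e+00]]
scene [[600.04933088   0.         328.67626982]
 [  0.         600.04933088 238.53597421]
 [  0.           0.           1.        ]] 0.011301689845893395 [[-0.564 -0.63   0.533  1.459]
 [ 0.825 -0.421  0.376  0.605]
 [-0.013  0.652  0.758  1.336]
 [ 0.     0.     0.     1.   ]]
{'time_s': 0.1, 'joints': array([ 5.67227349e+01,  1.96329418e+01,  8.73724705e+01, -8.11473759e-04,
        7.30771856e+01, -8.36434589e+00]), 'dq': array([-0.00301877,  0.0129411 , -0.10182349, -0.05833496,  0.09022261,
        0.02048766]), 'joint_efforts': array([ 1.54614267e-03, -4.34445763e+01, -2.46491826e+01, -2.17794873e-04,
        4.75245572e-03,  3.39530106e-05]), 'tcp_pos': array([0.2209338 , 0.47586376, 0.2496866 ]), 'tool_rot': array([[-9.06950719e-01,  4.21236021e-01, -7.79667949e-04],
       [ 4.21236696e-01,  9.06949930e-01, -1.21265241e-03],
       [ 1.96306917e-04, -1.42824072e-03, -9.99998961e-01]]), 'contact_force': array([-0.10526403, -0.76324599, -0.0624046 ]), 'moment': array([ 0.08008103,  0.01950701, -0.02671255]), 'finger_force': 0.0, 'finger_gap': 0.08549405685395424}
```

View pics/top0.png

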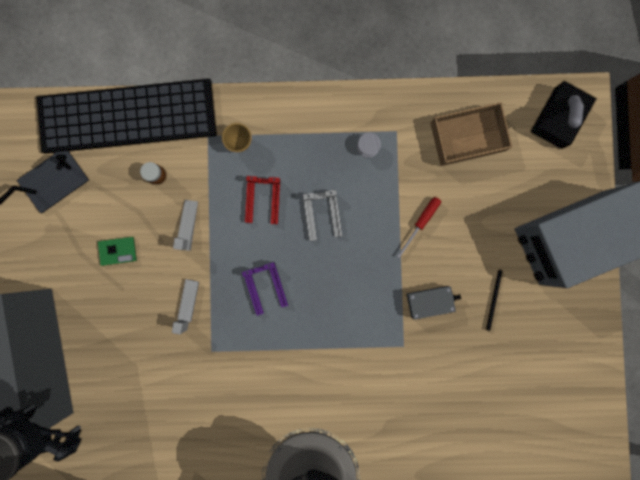

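View pics/scene0.png

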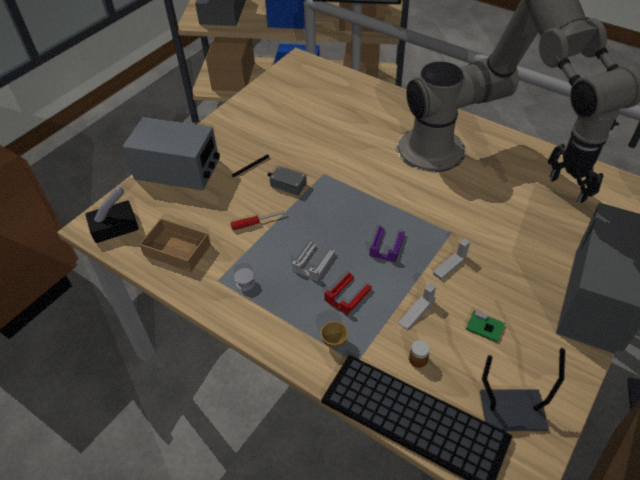

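Wedge and spacer candidates: the upper-left part at top px (186,225) / scene px (420,308), and the lower one at top px (186,305) / scene px (453,260). An enlarged crop should show which one has the ramp.

Run:
```python
import cv2,numpy as np
s=cv2.imread("pics/scene0.png");t=cv2.imread("pics/top0.png")
R=lambda im,x,y,w,h:cv2.resize(im[y:y+h,x:x+w],(400,300),interpolation=cv2.INTER_CUBIC)
m=np.vstack([np.hstack([R(s,395,230,80,60),R(s,385,278,80,60)]),np.hstack([R(t,290,185,80,60),R(t,395,272,80,60)])])
m=np.clip(m*1.5,0,255).astype(np.uint8)
cv2.imwrite("pics/crop0.png",m)
```

```text
(no output)
```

View pics/crop0.png

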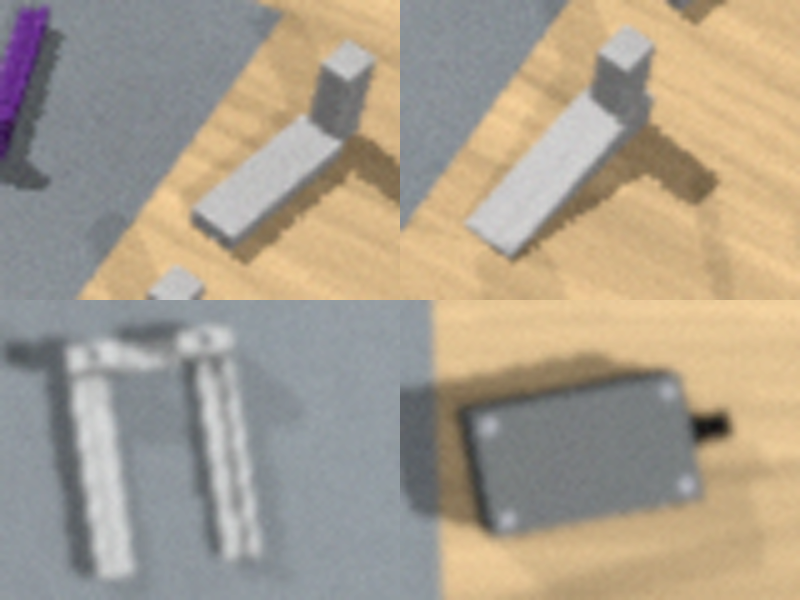

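In the crop, the lower part (scene 453,260) has a thick nose face and level top, so it is the spacer. The upper one (scene 420,308, top 186,225) tapers to a thin nose, so it is the wedge. The silver cradle is at top (322,215), and the enclosure at (432,303) has its gland pointing right.

Run:
```python
from h import *
T=lambda x,y,z:onz("top",(x,y),z)
# enclosure: 4 screws (crop px -> image px)
sc=[T(395+(x-400)/5-.4,272+(y-300)/5-.4,.04) for x,y in((487,426),(507,520),(668,391),(686,485))]
c=np.mean(sc,0);d=(sc[2]+sc[3]-sc[0]-sc[1]);print("enc",c.round(4),"yaw",np.degrees(np.arctan2(d[1],d[0])).round(1),[np.linalg.norm(sc[0]-sc[2]).round(3),np.linalg.norm(sc[0]-sc[1]).round(3)])
p=lambda x,y,z:T(290+x/5-.4,185+(y-300)/5-.4,z)
b=p(149.5,348.5,.036);f=p(177.5,565,.012);d=b-f;L=np.linalg.norm(d[:2]);print("cradle back",b.round(4),"front",f.round(4),"L(.103)",L.round(4),"yaw",np.degrees(np.arctan2(d[1],d[0])).round(1))
u=d[:2]/L;print("seat",(f[:2]+46*.001*u).round(4),(b[:2]-.057*u).round(4))
a=p(207,340,.036)-p(92,357,.036);print("post dir yaw",np.degrees(np.arctan2(a[1],a[0])).round(1)+90)
print("wedge grip scene",onz("scene",(385+226/5-.4,278+52/5-.4),.065).round(4))
# wedge mask in top
im=cv2.imread("pics/top0.png");hsv=cv2.cvtColor(im,cv2.COLOR_BGR2HSV);r=hsv[190:255,165:207];m=((r[...,1]<40)&(r[...,2]>110)).astype(np.uint8)
n,l,st,ce=cv2.connectedComponentsWithStats(m);i=1+st[1:,4].argmax();q=cv2.minAreaRect(np.argwhere(l==i)[:,::-1].astype(np.float32));box=cv2.boxPoints(q)+[165,190];print(st[i],box.round(1));print([T(*k,.02).round(4) for k in box])
big=cv2.resize(im[190:250,150:230],(640,480),interpolation=cv2.INTER_CUBIC);cv2.imwrite("pics/w.png",np.clip(big*1.4,0,255).astype(np.uint8))
print("start->",tool([.45,.1,.25]))
```

```text
enc [ 0.4053 -0.2933  0.04  ] yaw -80.4 [np.float64(0.085), np.float64(0.044)]
cradle back [ 0.6644 -0.0394  0.036 ] front [ 0.5635 -0.0504  0.012 ] L(.103) 0.1016 yaw 6.2
seat [ 0.6092 -0.0454] [ 0.6078 -0.0456]
post dir yaw 7.0
wedge grip scene [0.5593 0.288  0.065 ]
[  8  10  25  50 669] [[172.1 247.7]
 [183.  198.3]
 [199.4 202. ]
 [188.5 251.3]]
[array([0.5483, 0.3122, 0.02  ]), array([0.6649, 0.2846, 0.02  ]), array([0.6552, 0.2459, 0.02  ]), array([0.5387, 0.2736, 0.02  ])]
start-> [-366.1 -244.4   -0. ]
```

View pics/w.png

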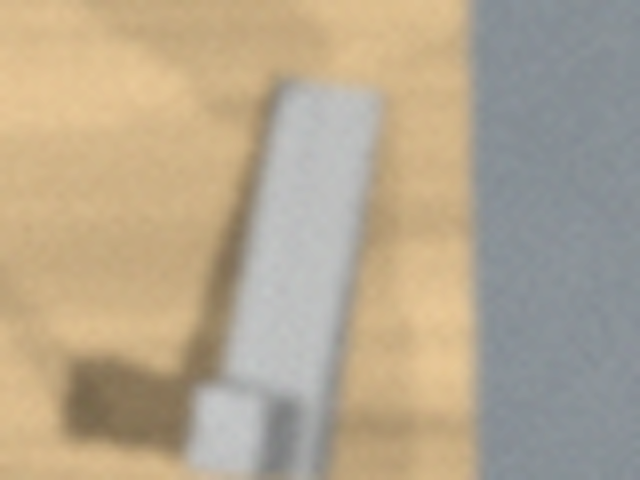

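The enlarged top view shows the wedge with its nose at crop (330,88), i.e. image (191,201), and the grip top at crop (225,430), i.e. image (178,244). I'm setting out for the enclosure.

Request:
{"name": "apply_moves", "arguments": {
  "deltas": [
    {"dp": [-366, -244, 0], "angular": [0, 0, 55.4], "grip": 85},
    {"dp": [-366, -244, 0], "angular": [0, 0, 55.4], "grip": 85},
    {"dp": [-366, -244, 0], "angular": [0, 0, 55.4], "grip": 85},
    {"dp": [-366, -244, 0], "angular": [0, 0, 55.4], "grip": 85},
    {"dp": [-366, -244, 0], "angular": [0, 0, 55.4], "grip": 85},
    {"dp": [-366, -244, 0], "angular": [0, 0, 55.4], "grip": 85},
    {"dp": [-366, -244, 0], "angular": [0, 0, 55.4], "grip": 85},
    {"dp": [-366, -244, 0], "angular": [0, 0, 55.4], "grip": 85},
    {"dp": [-366, -244, 0], "angular": [0, 0, 55.4], "grip": 85},
    {"dp": [-366, -244, 0], "angular": [0, 0, 55.4], "grip": 85},
    {"dp": [-366, -244, 0], "angular": [0, 0, 55.4], "grip": 85},
    {"dp": [-366, -244, 0], "angular": [0, 0, 55.4], "grip": 85}
  ]
}}

```text
time_s: 1.1
tcp_pos: [0.4524, 0.0969, 0.2499]
tool_rot: [[-0.164, 0.987, 0.0], [0.987, 0.164, -0.001], [-0.001, 0.0, -1.0]]
contact_force: [-0.5, -0.4, -0.4]
finger_gap: 0.085
finger_force: 0.0
```

```bash
cat >> h.py <<'E'
def st():
    s=ctrl.observe();R=np.array(s["tool_rot"]);print("t",s["time_s"],"tcp",np.round(s["tcp_pos"],4),"yaw",np.degrees(np.arctan2(R[1,0],R[0,0])).round(2),"z",R[:,2].round(3),"F",np.round(s["contact_force"],1),"gap",round(s["finger_gap"],4),"ff",round(s["finger_force"],1),"j",np.round(s["joints"],0))
E
python3 - <<'E'
from h import *
st();print(tool([.4053,-.2933,.12]),tool([.4053,-.2933,.03]))
E
```

```text
t 1.1 tcp [0.4524 0.0969 0.2499] yaw 99.41 z [ 0.    -0.001 -1.   ] F [-0.5 -0.4 -0.4] gap 0.085 ff 0.0 j [ 3. 13. 97. -0. 70. -7.]
[-377.1 -110.3  130.3] [-377.  -110.3  220.3]
```

Request:
{"name": "apply_moves", "arguments": {
  "deltas": [
    {"dp": [-377, -110, 130], "angular": [0, 0, 0], "grip": 85},
    {"dp": [-377, -110, 130], "angular": [0, 0, 0], "grip": 85},
    {"dp": [-377, -110, 130], "angular": [0, 0, 0], "grip": 85},
    {"dp": [-377, -110, 130], "angular": [0, 0, 0], "grip": 85},
    {"dp": [-377, -110, 130], "angular": [0, 0, 0], "grip": 85},
    {"dp": [-377, -110, 130], "angular": [0, 0, 0], "grip": 85},
    {"dp": [-377, -110, 130], "angular": [0, 0, 0], "grip": 85},
    {"dp": [-377, -110, 130], "angular": [0, 0, 0], "grip": 85},
    {"dp": [-377, -110, 130], "angular": [0, 0, 0], "grip": 85},
    {"dp": [-377, -110, 130], "angular": [0, 0, 0], "grip": 85},
    {"dp": [-377, -110, 130], "angular": [0, 0, 0], "grip": 85},
    {"dp": [-377, -110, 130], "angular": [0, 0, 0], "grip": 85}
  ]
}}

```text
time_s: 2.1
tcp_pos: [0.4045, -0.2902, 0.1191]
tool_rot: [[-0.165, 0.986, -0.002], [0.986, 0.165, 0.002], [0.002, -0.001, -1.0]]
contact_force: [-0.5, 0.5, 0.5]
finger_gap: 0.0848
finger_force: 0.0
```

Run:
```python
from h import *
st();im=grab_frame("top");im2=grab_frame("scene")
st();print(tool([.4053,-.2933,.12]),tool([.4053,-.2933,.03]))
R=lambda im,x,y,w,h:cv2.resize(im[y:y+h,x:x+w],(400,300),interpolation=cv2.INTER_CUBIC)
cv2.imwrite("pics/a.png",np.hstack([R(im,395,272,80,60),R(im2,240,130,100,75)])[:,:,::-1])
```

```text
t 2.1 tcp [ 0.4045 -0.2902  0.1191] yaw 99.51 z [-0.002  0.002 -1.   ] F [-0.5  0.5  0.5] gap 0.0848 ff 0.0 j [-44.  26. 102.   0.  53. -54.]
t 2.2 tcp [ 0.4052 -0.2884  0.1201] yaw 99.69 z [-0.001  0.001 -1.   ] F [ 0.8  0.2 -0.5] gap 0.0849 ff 0.0 j [-44.  25. 102.   0.  53. -54.]
[-4.9 -0.8  0.1] [-5.  -0.7 90.1]
```

View pics/a.png

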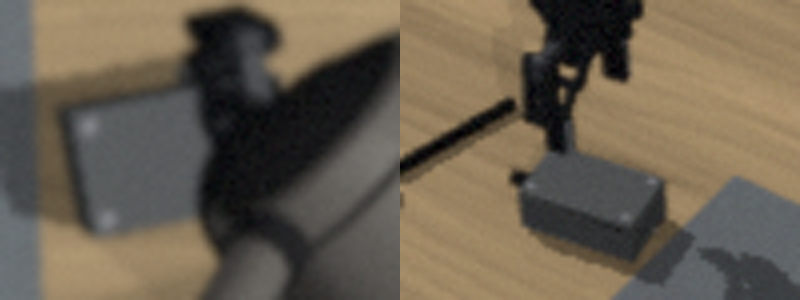

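The enclosure hasn't moved and the fingers straddle it. I'll go down and grip.

Request:
{"name": "apply_moves", "arguments": {
  "deltas": [
    {"dp": [-5, -1, 30], "angular": [0, 0, 0.2], "grip": 85},
    {"dp": [-5, -1, 60], "angular": [0, 0, 0.2], "grip": 85},
    {"dp": [-5, -1, 80], "angular": [0, 0, 0.2], "grip": 85},
    {"dp": [-5, -1, 90], "angular": [0, 0, 0.2], "grip": 85},
    {"dp": [-5, -1, 90], "angular": [0, 0, 0.2], "grip": 85},
    {"dp": [-5, -1, 90], "angular": [0, 0, 0.2], "grip": 50},
    {"dp": [-5, -1, 90], "angular": [0, 0, 0.2], "grip": 50},
    {"dp": [-5, -1, 90], "angular": [0, 0, 0.2], "grip": 50},
    {"dp": [-5, -1, 90], "angular": [0, 0, 0.2], "grip": 50},
    {"dp": [-5, -1, 90], "angular": [0, 0, 0.2], "grip": 50},
    {"dp": [-5, -1, 90], "angular": [0, 0, 0.2], "grip": 50},
    {"dp": [-5, -1, 90], "angular": [0, 0, 0.2], "grip": 50}
  ]
}}

```text
time_s: 3.2
tcp_pos: [0.4061, -0.2949, 0.0321]
tool_rot: [[-0.165, 0.986, 0.002], [0.986, 0.165, -0.002], [-0.002, 0.002, -1.0]]
contact_force: [0.5, 2.4, 7.1]
finger_gap: 0.0589
finger_force: 65.9
```

Gripped. Next I'll lift, carry and turn.

Request:
{"name": "apply_moves", "arguments": {
  "deltas": [
    {"dp": [0, 0, -40], "angular": [0, 0, 0], "grip": 50},
    {"dp": [0, 0, -80], "angular": [0, 0, 0], "grip": 50},
    {"dp": [0, 0, -110], "angular": [0, 0, 0], "grip": 50},
    {"dp": [212, 237, -110], "angular": [0, 0, -86.9], "grip": 50},
    {"dp": [212, 237, -110], "angular": [0, 0, -86.9], "grip": 50},
    {"dp": [212, 237, -110], "angular": [0, 0, -86.9], "grip": 50},
    {"dp": [212, 237, -110], "angular": [0, 0, -86.9], "grip": 50},
    {"dp": [212, 237, -110], "angular": [0, 0, -86.9], "grip": 50},
    {"dp": [212, 237, -110], "angular": [0, 0, -86.9], "grip": 50},
    {"dp": [212, 237, -110], "angular": [0, 0, -86.9], "grip": 50},
    {"dp": [212, 237, -110], "angular": [0, 0, -86.9], "grip": 50},
    {"dp": [212, 237, -110], "angular": [0, 0, -86.9], "grip": 50}
  ]
}}

```text
time_s: 4.2
tcp_pos: [0.6066, -0.0414, 0.1409]
tool_rot: [[-0.964, 0.266, 0.003], [0.266, 0.964, 0.001], [-0.003, 0.002, -1.0]]
contact_force: [-1.1, -0.4, -2.2]
finger_gap: 0.0592
finger_force: 67.8
```

Run:
```python
from h import *
st();print(tool([.6065,-.0456,.08]))
```

```text
t 4.2 tcp [ 0.6066 -0.0414  0.1409] yaw 164.57 z [ 0.003  0.001 -1.   ] F [-1.1 -0.4 -2.2] gap 0.0592 ff 67.8 j [-11.  34.  82.   0.  64. -86.]
[-0.8 -4.2 60.9]
```

Request:
{"name": "apply_moves", "arguments": {
  "deltas": [
    {"dp": [-1, -4, 30], "angular": [0, 0, -7], "grip": 50},
    {"dp": [-1, -4, 50], "angular": [0, 0, -14], "grip": 50},
    {"dp": [-1, -4, 61], "angular": [0, 0, -21.9], "grip": 50},
    {"dp": [-1, -4, 61], "angular": [0, 0, -21.9], "grip": 50},
    {"dp": [-1, -4, 61], "angular": [0, 0, -21.9], "grip": 50},
    {"dp": [-1, -4, 61], "angular": [0, 0, -21.9], "grip": 50}
  ]
}}

```text
time_s: 4.7
tcp_pos: [0.6045, -0.0506, 0.0806]
tool_rot: [[-0.995, -0.098, 0.002], [-0.098, 0.995, -0.0], [-0.002, -0.001, -1.0]]
contact_force: [0.5, 0.3, -2.2]
finger_gap: 0.0587
finger_force: 67.7
```

Run:
```python
from h import *
im=grab_frame("top");im2=grab_frame("scene")
st();print(tool([.6065,-.0456,.042]))
R=lambda im,x,y,w,h:cv2.resize(im[y:y+h,x:x+w],(400,300),interpolation=cv2.INTER_CUBIC)
o=np.hstack([R(im,280,180,80,60),R(im2,270,210,100,75)])[:,:,::-1];cv2.imwrite("pics/b.png",np.clip(o*1.4,0,255).astype(np.uint8))
```

```text
t 4.8 tcp [ 0.6046 -0.0507  0.0808] yaw -174.29 z [ 0.003 -0.    -1.   ] F [ 0.3 -0.7 -4.3] gap 0.0589 ff 67.7 j [ -12.   38.   86.    0.   56. -108.]
[-2.3  4.9 38.8]
```

View pics/b.png

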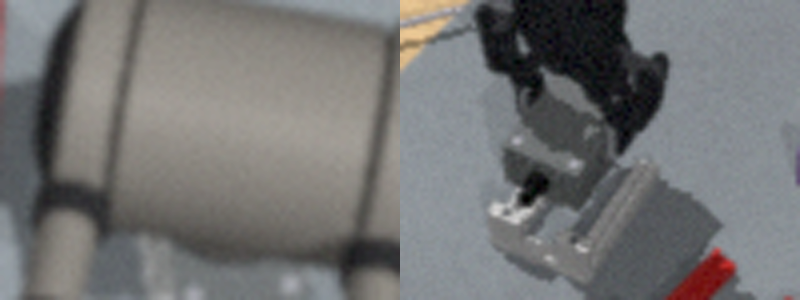

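The scene view (crop 510–580, 140–240) shows the enclosure above the cradle with its gland toward the slot. I'll correct sideways, then go down in two stages.

Request:
{"name": "apply_moves", "arguments": {
  "deltas": [
    {"dp": [-2, 5, 0], "angular": [0, 0, -0.8], "grip": 50},
    {"dp": [-2, 5, 0], "angular": [0, 0, -0.8], "grip": 50},
    {"dp": [-2, 5, 10], "angular": [0, 0, -0.8], "grip": 50},
    {"dp": [-2, 5, 20], "angular": [0, 0, -0.8], "grip": 50},
    {"dp": [-2, 5, 30], "angular": [0, 0, -0.8], "grip": 50},
    {"dp": [-2, 5, 30], "angular": [0, 0, -0.8], "grip": 50},
    {"dp": [-2, 5, 30], "angular": [0, 0, -0.8], "grip": 50}
  ]
}}

```text
time_s: 5.38
tcp_pos: [0.6045, -0.0452, 0.0478]
tool_rot: [[-0.993, -0.116, -0.003], [-0.116, 0.993, 0.001], [0.003, 0.001, -1.0]]
contact_force: [-0.0, -0.3, -2.4]
finger_gap: 0.059
finger_force: 67.8
```

Run:
```python
from h import *
st();print(tool([.6065,-.0456,.042]))
```

```text
t 5.3833 tcp [ 0.6045 -0.0452  0.0478] yaw -173.36 z [-0.003  0.001 -1.   ] F [-0.  -0.3 -2.4] gap 0.059 ff 67.8 j [ -12.   40.   87.    0.   53. -108.]
[-2.  -0.7  5.8]
```

Request:
{"name": "apply_moves", "arguments": {
  "deltas": [
    {"dp": [-2, -0.5, 1], "angular": [0, 0, 0], "grip": 50},
    {"dp": [-2, -0.5, 2], "angular": [0, 0, 0], "grip": 50},
    {"dp": [-2, -0.5, 3], "angular": [0, 0, 0], "grip": 50},
    {"dp": [-2, -0.5, 4], "angular": [0, 0, 0], "grip": 50},
    {"dp": [-2, -0.5, 5], "angular": [0, 0, 0], "grip": 50},
    {"dp": [-2, -0.5, 5.5], "angular": [0, 0, 0], "grip": 50},
    {"dp": [-2, -0.5, 5.5], "angular": [0, 0, 0], "grip": 50}
  ]
}}

```text
time_s: 5.97
tcp_pos: [0.6073, -0.0456, 0.0438]
tool_rot: [[-0.993, -0.116, -0.0], [-0.116, 0.993, 0.0], [0.0, 0.0, -1.0]]
contact_force: [-0.1, 0.3, -2.7]
finger_gap: 0.059
finger_force: 67.8
```

Run:
```python
from h import *
im2=grab_frame("scene")
st()
R=lambda im,x,y,w,h:cv2.resize(im[y:y+h,x:x+w],(640,480),interpolation=cv2.INTER_CUBIC)
cv2.imwrite("pics/c.png",np.clip(R(im2,275,220,80,60)[:,:,::-1]*1.4,0,255).astype(np.uint8))
```

```text
t 6.0167 tcp [ 0.6073 -0.0455  0.0438] yaw -173.35 z [ 0.  0. -1.] F [-0.4 -0.4 -2.6] gap 0.059 ff 67.8 j [ -11.   41.   87.    0.   53. -108.]
```

View pics/c.png

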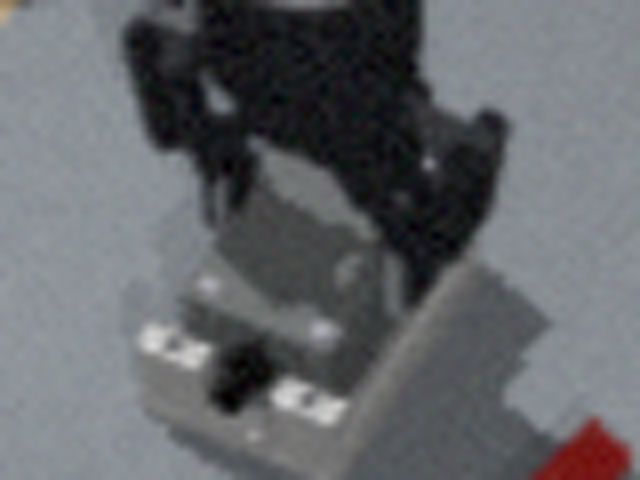

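The gland (240,370) sits between the white post tops (175,345) and (310,400). The wrist force is still only the weight, so I'll lower a little more.

Request:
{"name": "apply_moves", "arguments": {
  "deltas": [
    {"dp": [0, 0, 0.7], "angular": [0, 0, 0], "grip": 50},
    {"dp": [0, 0, 1.4], "angular": [0, 0, 0], "grip": 50},
    {"dp": [0, 0, 2], "angular": [0, 0, 0], "grip": 50},
    {"dp": [0, 0, 2], "angular": [0, 0, 0], "grip": 50}
  ]
}}

```text
time_s: 6.35
tcp_pos: [0.6074, -0.0456, 0.0422]
tool_rot: [[-0.993, -0.116, 0.0], [-0.116, 0.993, 0.0], [-0.0, 0.0, -1.0]]
contact_force: [-1.5, -0.1, 1.1]
finger_gap: 0.059
finger_force: 68.2
```

It is touching down. Now I'll release, then rise.

Request:
{"name": "apply_moves", "arguments": {
  "deltas": [
    {"dp": [0, 0, 2], "angular": [0, 0, 0], "grip": 82},
    {"dp": [0, 0, 2], "angular": [0, 0, 0], "grip": 82},
    {"dp": [0, 0, 2], "angular": [0, 0, 0], "grip": 82},
    {"dp": [0, 0, 2], "angular": [0, 0, 0], "grip": 82},
    {"dp": [0, 0, 2], "angular": [0, 0, 0], "grip": 82},
    {"dp": [0, 0, 2], "angular": [0, 0, 0], "grip": 82},
    {"dp": [0, 0, -30], "angular": [0, 0, 0], "grip": 82},
    {"dp": [0, 0, -65], "angular": [0, 0, 0], "grip": 82},
    {"dp": [0, 0, -105], "angular": [0, 0, 0], "grip": 82},
    {"dp": [0, 0, -145], "angular": [0, 0, 0], "grip": 82},
    {"dp": [0, 0, -160], "angular": [0, 0, 0], "grip": 82}
  ]
}}

```text
time_s: 7.27
tcp_pos: [0.6094, -0.0459, 0.2082]
tool_rot: [[-0.993, -0.116, 0.009], [-0.116, 0.993, -0.002], [-0.009, -0.003, -1.0]]
contact_force: [1.4, 0.1, 1.1]
finger_gap: 0.0822
finger_force: 0.0
```

Run:
```python
from h import *
st()
# wedge
n=onz("top",(150+330/8-.4,190+88/8-.4),.003);g=onz("top",(150+225/8-.4,190+430/8-.4),.065);d=n-g
print("wedge nose",n,"grip",g,np.linalg.norm(d[:2]),"yaw",np.degrees(np.arctan2(d[1],d[0])))
e=[onz("top",(150+x/8-.4,190+y/8-.4),z) for x,y,z in((285,85,.003),(378,90,.003),(228,375,.02),(345,300,.016))]
for a,b in((0,2),(1,3)):
  q=e[a]-e[b];print("edge yaw",np.degrees(np.arctan2(q[1],q[0])))
print("grip scene",onz("scene",(429.8,288),.065))
print(tool([*g[:2],.2]))
```

```text
t 7.2667 tcp [ 0.6094 -0.0459  0.2082] yaw -173.35 z [ 0.009 -0.002 -1.   ] F [1.4 0.1 1.1] gap 0.0822 ff 0.0 j [ -11.   30.   77.    0.   72. -108.]
wedge nose [0.66105183 0.27025644 0.003     ] grip [0.55654518 0.28674495 0.065     ] 0.10579938691019909 yaw -8.965921013913377
edge yaw -8.949729342239355
edge yaw -6.954221576779413
grip scene [0.55927327 0.28800085 0.065     ]
[ 14.1 336.5   7.2]
```

Request:
{"name": "apply_moves", "arguments": {
  "deltas": [
    {"dp": [14, 337, 8], "angular": [0, 0, 15.7], "grip": 82},
    {"dp": [14, 337, 8], "angular": [0, 0, 15.7], "grip": 70},
    {"dp": [14, 337, 8], "angular": [0, 0, 15.7], "grip": 60},
    {"dp": [14, 337, 8], "angular": [0, 0, 15.7], "grip": 60},
    {"dp": [14, 337, 8], "angular": [0, 0, 15.7], "grip": 60},
    {"dp": [14, 337, 8], "angular": [0, 0, 15.7], "grip": 60},
    {"dp": [14, 337, 8], "angular": [0, 0, 15.7], "grip": 60},
    {"dp": [14, 337, 8], "angular": [0, 0, 15.7], "grip": 60},
    {"dp": [14, 337, 8], "angular": [0, 0, 15.7], "grip": 60},
    {"dp": [14, 337, 8], "angular": [0, 0, 15.7], "grip": 60},
    {"dp": [14, 337, 8], "angular": [0, 0, 15.7], "grip": 60},
    {"dp": [14, 337, 8], "angular": [0, 0, 15.7], "grip": 60}
  ]
}}

```text
time_s: 8.27
tcp_pos: [0.5549, 0.2861, 0.1938]
tool_rot: [[-0.987, 0.159, -0.0], [0.159, 0.987, -0.001], [-0.0, -0.001, -1.0]]
contact_force: [0.1, -0.5, 1.0]
finger_gap: 0.0597
finger_force: 0.0
```

Run:
```python
from h import *
im=save("top","pics/top1.png");im2=save("scene","pics/scene1.png")
st();print(tool([.557,.287,.1]),tool([.557,.287,.046]))
R=lambda im,x,y,w,h:cv2.resize(im[y:y+h,x:x+w],(400,300),interpolation=cv2.INTER_CUBIC)
o=np.vstack([np.hstack([R(im,280,180,80,60),R(im2,275,220,80,60)]),np.hstack([R(im,150,190,80,60),R(im2,385,268,80,60)])])[:,:,::-1]
cv2.imwrite("pics/d.png",np.clip(o*1.4,0,255).astype(np.uint8))
```

```text
t 8.3667 tcp [0.5551 0.2858 0.194 ] yaw 170.81 z [ 0. -0. -1.] F [ 0.2  0.4 -0.7] gap 0.0595 ff 0.0 j [ 20.  33.  75.  -0.  72. -61.]
[-1.7  1.5 94. ] [ -1.7   1.5 148. ]
```

View pics/d.png

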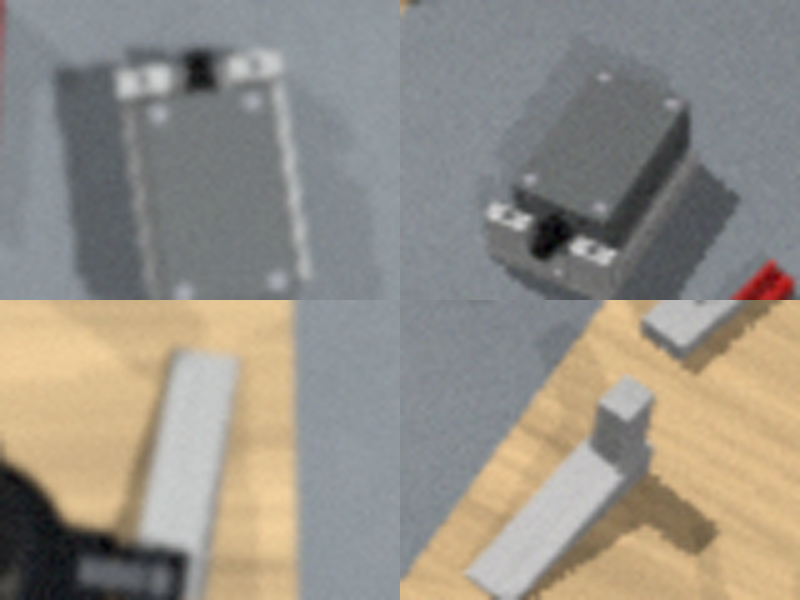

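The enclosure is seated with its gland in the slot (crop 200,70), and the wedge is untouched. I'll go down and pinch the wedge grip.

Request:
{"name": "apply_moves", "arguments": {
  "deltas": [
    {"dp": [-2, 1.5, 40], "angular": [0, 0, 0], "grip": 60},
    {"dp": [-2, 1.5, 80], "angular": [0, 0, 0], "grip": 60},
    {"dp": [-2, 1.5, 115], "angular": [0, 0, 0], "grip": 60},
    {"dp": [-2, 1.5, 138], "angular": [0, 0, 0], "grip": 60},
    {"dp": [-2, 1.5, 147], "angular": [0, 0, 0], "grip": 60},
    {"dp": [-2, 1.5, 147], "angular": [0, 0, 0], "grip": 60},
    {"dp": [-2, 1.5, 147], "angular": [0, 0, 0], "grip": 10},
    {"dp": [-2, 1.5, 147], "angular": [0, 0, 0], "grip": 10},
    {"dp": [-2, 1.5, 147], "angular": [0, 0, 0], "grip": 10},
    {"dp": [-2, 1.5, 147], "angular": [0, 0, 0], "grip": 10},
    {"dp": [-2, 1.5, 147], "angular": [0, 0, 0], "grip": 10},
    {"dp": [-2, 1.5, 147], "angular": [0, 0, 0], "grip": 10}
  ]
}}

```text
time_s: 9.37
tcp_pos: [0.5578, 0.2889, 0.0488]
tool_rot: [[-0.988, 0.157, 0.003], [0.157, 0.988, 0.001], [-0.003, 0.002, -1.0]]
contact_force: [0.1, -1.6, 6.0]
finger_gap: 0.0194
finger_force: 63.0
```

Run:
```python
from h import *
st()
T=lambda x,y,z:onz("top",(280+x/5-.4,180+y/5-.4),z)
s=[T(*p,.05) for p in((183,291),(277,280),(159,115),(252,102))];c=np.mean(s,0);d=s[2]+s[3]-s[0]-s[1]
print("enc",c,"yaw",np.degrees(np.arctan2(d[1],d[0])))
b=[T(*p,.036) for p in((145,82),(252,66))];m=np.mean(b,0);print("posts mid",m,(m-c)[:2]@(d[:2]/np.linalg.norm(d[:2])))
```

```text
t 9.3667 tcp [0.5578 0.2889 0.0488] yaw 170.95 z [ 0.003  0.001 -1.   ] F [ 0.1 -1.6  6. ] gap 0.0194 ff 63.0 j [ 20.  42.  83.  -0.  55. -61.]
enc [ 0.60511767 -0.04624957  0.05      ] yaw 6.3914785495257025
posts mid [ 0.66421904 -0.03894271  0.036     ] 0.059547435934275195
```

The wedge is gripped (gap 19.4 mm). I'll lift it and carry it to in front of the cradle.

Request:
{"name": "apply_moves", "arguments": {
  "deltas": [
    {"dp": [0, 0, -35], "angular": [0, 0, 0], "grip": 10},
    {"dp": [0, 0, -70], "angular": [0, 0, 0], "grip": 10},
    {"dp": [98, -378, -80], "angular": [0, 0, -15.6], "grip": 10},
    {"dp": [98, -378, -80], "angular": [0, 0, -15.6], "grip": 10},
    {"dp": [98, -378, -80], "angular": [0, 0, -15.6], "grip": 10},
    {"dp": [98, -378, -80], "angular": [0, 0, -15.6], "grip": 10},
    {"dp": [98, -378, -80], "angular": [0, 0, -15.6], "grip": 10},
    {"dp": [98, -378, -80], "angular": [0, 0, -15.6], "grip": 10},
    {"dp": [98, -378, -80], "angular": [0, 0, -15.6], "grip": 10},
    {"dp": [98, -378, -80], "angular": [0, 0, -15.6], "grip": 10},
    {"dp": [98, -378, -80], "angular": [0, 0, -15.6], "grip": 10},
    {"dp": [98, -378, -80], "angular": [0, 0, -15.6], "grip": 10}
  ]
}}

```text
time_s: 10.37
tcp_pos: [0.3985, -0.0722, 0.1273]
tool_rot: [[-0.994, -0.112, 0.0], [-0.112, 0.994, -0.001], [0.0, -0.001, -1.0]]
contact_force: [0.5, 0.7, -2.1]
finger_gap: 0.0194
finger_force: 62.1
```

Run:
```python
from h import *
st();print(tool([.4013,-.069,.06]))
```

```text
t 10.3667 tcp [ 0.3985 -0.0722  0.1273] yaw -173.58 z [ 0.    -0.001 -1.   ] F [ 0.5  0.7 -2.1] gap 0.0194 ff 62.1 j [ -21.   17.  115.   -0.   48. -117.]
[-3.1  2.9 67.3]
```

Request:
{"name": "apply_moves", "arguments": {
  "deltas": [
    {"dp": [-3, 3, 30], "angular": [0, 0, 0], "grip": 10},
    {"dp": [-3, 3, 55], "angular": [0, 0, 0], "grip": 10},
    {"dp": [-3, 3, 70], "angular": [0, 0, 0], "grip": 10},
    {"dp": [-3, 3, 74], "angular": [0, 0, 0], "grip": 10},
    {"dp": [-3, 3, 75], "angular": [0, 0, 0], "grip": 10},
    {"dp": [-3, 3, 75], "angular": [0, 0, 0], "grip": 10}
  ]
}}

```text
time_s: 10.87
tcp_pos: [0.4034, -0.0658, 0.0523]
tool_rot: [[-0.993, -0.114, 0.001], [-0.114, 0.993, -0.0], [-0.001, -0.0, -1.0]]
contact_force: [0.2, 0.2, -1.6]
finger_gap: 0.0195
finger_force: 62.0
```

Run:
```python
from h import *
im=save("top","pics/top2.png");im2=save("scene","pics/scene2.png");st()
o=np.hstack([cv2.resize(im[190:310,280:380],(400,480),interpolation=cv2.INTER_CUBIC),cv2.resize(im2[180:280,270:353],(400,480),interpolation=cv2.INTER_CUBIC)])[:,:,::-1]
cv2.imwrite("pics/e.png",np.clip(o*1.4,0,255).astype(np.uint8))
```

```text
t 10.9667 tcp [ 0.4038 -0.0659  0.0528] yaw -173.43 z [ 0.002 -0.001 -1.   ] F [ 1.3 -0.3 -0.9] gap 0.0189 ff 62.0 j [ -20.   25.  119.    0.   36. -117.]
```

View pics/e.png

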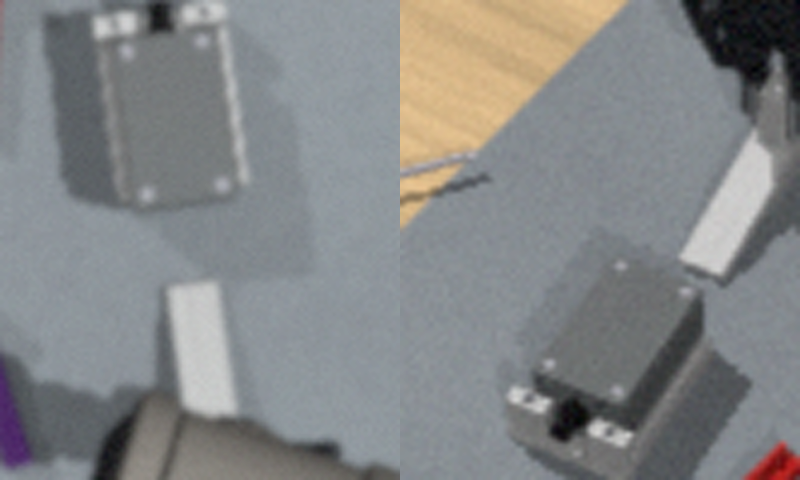

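The top crop shows the wedge nose at (194,284), ahead of the cradle's open front (180,200) and roughly lined up with it.

```bash
cat >> h.py <<'E'
S=np.array([.6075,-.0455]);Y=np.radians(6.5);U=np.array([[np.cos(Y),np.sin(Y)],[-np.sin(Y),np.cos(Y)]])
def seat(p): return (U@(np.array(p)[:2]-S)*1000).round(1)
E
python3 - <<'E'
from h import *
T=lambda x,y,z:onz("top",(280+x/4-.4,190+y/4-.4),z)
print("nose",seat(T(194.5,284,.005)),"mid body",seat((T(176,360,.018)+T(230,360,.018))/2))
print("posts",seat((T(115,25,.036)+T(206,12,.036))/2),"encl",seat(np.mean([T(*p,.05) for p in((127,51),(202,41),(147,194),(222,185))],0)))
print("lips front",seat((T(124,200,.016)+T(246,182,.016))/2))
a=U[:1].T;st();print("tcp",seat(ctrl.observe()["tcp_pos"]))
E
```

```text
nose [-99.6   0.2] mid body [-144.7    1.8]
posts [57.4 -1. ] encl [-2.6 -0.6]
lips front [-44.1  -1.6]
t 10.9667 tcp [ 0.4038 -0.0659  0.0528] yaw -173.43 z [ 0.002 -0.001 -1.   ] F [ 1.3 -0.3 -0.9] gap 0.0189 ff 62.0 j [ -20.   25.  119.    0.   36. -117.]
tcp [-204.7    2.8]
```

Request:
{"name": "apply_moves", "arguments": {
  "deltas": [
    {"dp": [0, -2.5, 1], "angular": [0, 0, 0], "grip": 10},
    {"dp": [0, -2.5, 2], "angular": [0, 0, 0], "grip": 10},
    {"dp": [0, -2.5, 3], "angular": [0, 0, 0], "grip": 10},
    {"dp": [0, -2.5, 4], "angular": [0, 0, 0], "grip": 10},
    {"dp": [0, -2.5, 4], "angular": [0, 0, 0], "grip": 10},
    {"dp": [0, -2.5, 4], "angular": [0, 0, 0], "grip": 10}
  ]
}}

```text
time_s: 11.47
tcp_pos: [0.4036, -0.0685, 0.0488]
tool_rot: [[-0.993, -0.114, 0.001], [-0.114, 0.993, -0.0], [-0.001, -0.001, -1.0]]
contact_force: [-2.2, 0.0, 12.5]
finger_gap: 0.0192
finger_force: 64.0
```

On the bench with about 13 N of push. I'll ease off slightly and slide in, first to just short of contact.

Request:
{"name": "apply_moves", "arguments": {
  "deltas": [
    {"dp": [0, 0, -0.5], "angular": [0, 0, 0], "grip": 10},
    {"dp": [-12, 0, -0.5], "angular": [0, 0, 0], "grip": 10},
    {"dp": [-24, 0, -0.5], "angular": [0, 0, 0], "grip": 10},
    {"dp": [-36, 0, -0.5], "angular": [0, 0, 0], "grip": 10},
    {"dp": [-48, 0, -0.5], "angular": [0, 0, 0], "grip": 10},
    {"dp": [-58, 0, -0.5], "angular": [0, 0, 0], "grip": 10},
    {"dp": [-66, 0, -0.5], "angular": [0, 0, 0], "grip": 10},
    {"dp": [-72, 0, -0.5], "angular": [0, 0, 0], "grip": 10},
    {"dp": [-76, 0, -0.5], "angular": [0, 0, 0], "grip": 10},
    {"dp": [-76, 0, -0.5], "angular": [0, 0, 0], "grip": 10}
  ]
}}

```text
time_s: 12.3
tcp_pos: [0.4781, -0.0594, 0.0488]
tool_rot: [[-0.993, -0.114, -0.002], [-0.114, 0.993, 0.0], [0.002, 0.001, -1.0]]
contact_force: [-5.3, 0.0, 8.8]
finger_gap: 0.0193
finger_force: 63.8
```

Run:
```python
from h import *
st();print("tcp",seat(ctrl.observe()["tcp_pos"]))
```

```text
t 12.3 tcp [ 0.4781 -0.0594  0.0488] yaw -173.43 z [-0.002  0.    -1.   ] F [-5.3  0.   8.8] gap 0.0193 ff 63.8 j [ -16.   31.  108.   -0.   42. -113.]
tcp [-130.1    0.8]
```

Request:
{"name": "apply_moves", "arguments": {
  "deltas": [
    {"dp": [-4, -0.5, 0], "angular": [0, 0, 0], "grip": 10},
    {"dp": [-8, -0.5, 0], "angular": [0, 0, 0], "grip": 10},
    {"dp": [-12, -0.5, 0], "angular": [0, 0, 0], "grip": 10},
    {"dp": [-16, -0.5, 0], "angular": [0, 0, 0], "grip": 10},
    {"dp": [-20, -0.5, 0], "angular": [0, 0, 0], "grip": 10},
    {"dp": [-23, -0.5, 0], "angular": [0, 0, 0], "grip": 10},
    {"dp": [-26, -0.5, 0], "angular": [0, 0, 0], "grip": 10},
    {"dp": [-29, -0.5, 0], "angular": [0, 0, 0], "grip": 10},
    {"dp": [-32, -0.5, 0], "angular": [0, 0, 0], "grip": 10},
    {"dp": [-34, -0.5, 0], "angular": [0, 0, 0], "grip": 10},
    {"dp": [-34, -0.5, 0], "angular": [0, 0, 0], "grip": 10},
    {"dp": [-34, -0.5, 0], "angular": [0, 0, 0], "grip": 10}
  ]
}}

```text
time_s: 13.3
tcp_pos: [0.5095, -0.056, 0.0488]
tool_rot: [[-0.993, -0.114, -0.007], [-0.114, 0.993, 0.001], [0.006, 0.002, -1.0]]
contact_force: [-13.8, -0.7, 14.5]
finger_gap: 0.019
finger_force: 64.6
```

Run:
```python
from h import *
im=save("top","pics/top3.png");im2=save("scene","pics/scene3.png");st();print("tcp",seat(ctrl.observe()["tcp_pos"]))
o=np.hstack([cv2.resize(im[190:290,280:363],(400,480),interpolation=cv2.INTER_CUBIC),cv2.resize(im2[200:280,280:346],(400,480),interpolation=cv2.INTER_CUBIC)])[:,:,::-1]
cv2.imwrite("pics/f.png",np.clip(o*1.4,0,255).astype(np.uint8))
```

```text
t 13.4 tcp [ 0.5095 -0.056   0.0487] yaw -173.43 z [-0.007  0.001 -1.   ] F [-13.5  -1.   15.9] gap 0.0192 ff 64.6 j [ -15.   33.  102.   -0.   45. -111.]
tcp [-98.5   0.7]
```

View pics/f.png

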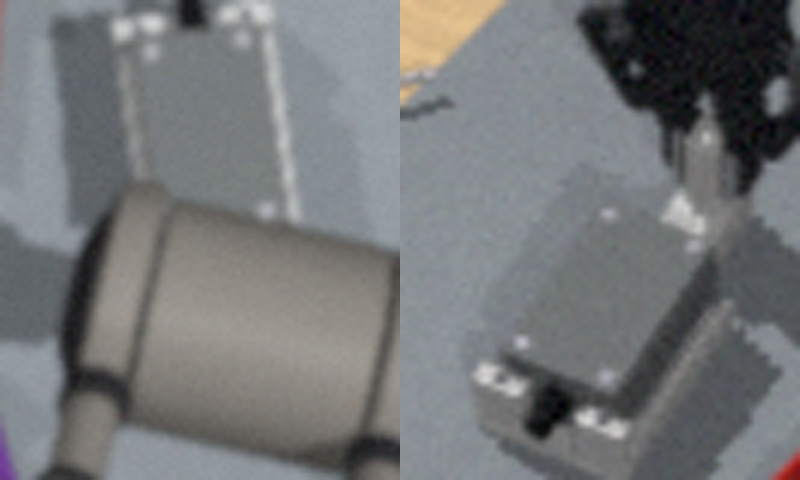

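The gland and posts look right (crop 545,400) and the front screws stand about 1.2 px higher relative to the rear ones, so roughly 4–5 mm of rise. I'll push 3 mm more to get to the middle of the range, then settle.

Request:
{"name": "apply_moves", "arguments": {
  "deltas": [
    {"dp": [-1, 0, 0], "angular": [0, 0, 0], "grip": 10},
    {"dp": [-2, 0, 0], "angular": [0, 0, 0], "grip": 10},
    {"dp": [-3, 0, 0], "angular": [0, 0, 0], "grip": 10},
    {"dp": [-3, 0, 0], "angular": [0, 0, 0], "grip": 10},
    {"dp": [-3, 0, 0], "angular": [0, 0, 0], "grip": 10},
    {"dp": [-3, 0, 0], "angular": [0, 0, 0], "grip": 10},
    {"dp": [-3, 0, 0], "angular": [0, 0, 0], "grip": 10},
    {"dp": [-3, 0, 0], "angular": [0, 0, 0], "grip": 10},
    {"dp": [-3, 0, 0], "angular": [0, 0, 0], "grip": 10},
    {"dp": [-3, 0, 0], "angular": [0, 0, 0], "grip": 10}
  ]
}}

```text
time_s: 14.23
tcp_pos: [0.5122, -0.0557, 0.0487]
tool_rot: [[-0.993, -0.114, -0.007], [-0.114, 0.993, 0.001], [0.007, 0.002, -1.0]]
contact_force: [-15.5, -1.8, 16.8]
finger_gap: 0.0194
finger_force: 64.6
```

Run:
```python
from h import *
st();print("tcp",seat(ctrl.observe()["tcp_pos"]))
def spots(im):
    g=cv2.cvtColor(im,cv2.COLOR_RGB2GRAY).astype(np.float32);r=cv2.GaussianBlur(g,(0,0),.8)-cv2.GaussianBlur(g,(0,0),3)
    out=[]
    for x,y in((315.5,235.5),(329,241),(300.5,256.5),(314.6,262)):
        a,b=int(x)-2,int(y)-2;w=np.clip(r[b:b+6,a:a+6],0,None)**2;yy,xx=np.mgrid[b:b+6,a:a+6];out.append([(w*xx).sum()/w.sum(),(w*yy).sum()/w.sum()])
    return np.array(out)
a=spots(cv2.imread("pics/scene2.png")[:,:,::-1]);b=spots(np.ascontiguousarray(grab_frame("scene")))
print((b-a).round(2))
u3=[*U[0],0]
for h in(0,4,5,6): # expected front shift: slide 3.5mm + rise h
    p=np.array([*(S+U.T@np.array([-.044,0])),.05]);print(h,(proj("scene",p+.0035*np.array(u3)+[0,0,h/1000*.94])-proj("scene",p)).round(2))
```

```text
t 14.2333 tcp [ 0.5122 -0.0557  0.0487] yaw -173.43 z [-0.007  0.001 -1.   ] F [-15.5  -1.8  16.8] gap 0.0194 ff 64.6 j [ -15.   33.  102.   -0.   45. -111.]
tcp [-95.9   0.7]
[[-1.37  0.37]
 [-0.32 -0.23]
 [-0.9   1.06]
 [-0.79  1.07]]
0 [-0.59  0.83]
4 [-0.62 -0.03]
5 [-0.62 -0.25]
6 [-0.63 -0.47]
```

Image and geometry agree on about 4.5–5 mm of lift, so I'm handing in.

```bash
python3 -c "
from workcell import ctrl
print(ctrl.hand_in())"
```

```text
the job is handed in; nothing more can be done
None
```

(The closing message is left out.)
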